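Sort a sampling carrier by weight: samples to the thermostat, empties to the crate

ROBOT

A 6-joint arm with a two-finger parallel gripper is mounted at the origin on the work surface. World frame = base frame: x ahead of the robot, y to its left, z up, the work surface at z = 0. Lengths are in m, angles in rad, forces in N, time in s.
With the tool pointing down it reaches from about 0.25 to 0.725 m from the base axis. Payload 4 kg.
Tool frame: the origin (TCP) lies midway between the tips of the shut fingers; the grasp point (between the pads) lies 19 mm behind it; z points along the fingers, y is the line along which they close (so a half turn about z gives the same grasp; the last joint's range is limited). The gripper opens to 85 mm and grips with 20 to 120 N. Pads are 22 mm wide; open, the fingers measure 114 mm over their backs; the gripper's body (76 mm by 85 mm) begins 54 mm behind the grasp point. The pads swing forward as they close: fully open they stand 13 mm farther back than shut.
Start: joints at [1.127, 0.241, 0.005, 1.335, 0, 1.571], TCP at [0.215, 0.452, 0.231] pointing down, gripper open.
Joint ranges: [-2.72, 2.72], [-1.05, 1.87], [-1.09, 1.28], [-1.99, 2.15], [-1.42, 1.44], [-3.14, 3.14]. Speed limits (rad/s): [2.79, 2.79, 3.14, 3.14, 3.14, 3.14].

INTERFACE

Orientations are given as a unit quaternion [x, y, z, w].
In Python, from station import env, optics, job gives the robot as it stands.
- The arm moves only by the shell command python3 -m crank 'ROWS' [FORCE]. ROWS is JSON, one flat list of numbers, 7 for each row, row after row: the shift along the tool's x, y, z in units of 250 mm (1.0 is 250 mm), then the turn, a rotation vector about the tool's x, y, z in units of 180 degrees (1.0 is 180 degrees), then the opening, from 0 (shut) to 1 (fully open). A call has 1 to 5 rows; each row shifts and turns the commanded pose from where the row before left it, along the tool's axes as they then stand; what a row does not reach is not made up. A row lasts 1/10 s, in which the tool goes at most 50 mm and 8.59 degrees, less where a joint would pass 70% of its speed; a pose out of reach is approached as far as the arm can. A call with a number of a shift or a turn outside -1 to 1 is refused whole. A call with a gripper value outside its range is refused whole. The fingers move at their own pace and stop on an object; FORCE is the grip in N (left out, the last holds). Time passes only in rows, so rows that do not move let the fingers close. It gives the time, the measured TCP pose, the force, the opening and the grip force at its end, in the units of the state.
- env.state(): the state, without advancing time (a new reading comes with each control period).
- optics.grab_frame(name): name is "scene" or "top" or "wrist"; returns (picture, depth): 400x640x3 uint8, red, green, blue; 400x640 float32, m along the optical axis (not along the pixel's ray), 0 where there is no reading.
- optics.camera_model(name): a dict with "fx", "fy", "cx", "cy" (pixels), "world_to_cam" (4x4, takes a point from world to camera coordinates). Camera axes: x right, y down, z forward; pixel columns grow to the right and rows downward; lengths in m; the calibration is good to about 2 mm. A picture is of the moment at which its call begins: read the wrist's pose just before it. camera_model takes no time and is no camera call; for the wrist camera it gives the pose at the moment of the call.
- job.sign_off(): hands the job in; it is judged then, once.
The state is a dict: "t": time; "qpos": joint angles; "joint_velocities": joint speeds; "effort": joint torques, N m; "eef_pos": TCP position; "ee_rot": TCP orientation; "force": force on the tool from outside, world axes, zero at the start; "torque": the same for the moment, N m; "gripper_width": opening from 0.0 (shut) to 1.0 (fully open); "finger_force": force on a finger pad.
Only numpy, scipy, OpenCV 4.12 (cv2) and the standard library are available. Lean on these libraries where they do the work, as an engineer would, in place of code of your own. Each camera call takes 0.05 s, during which the arm holds its last target. There are 200 camera calls.

TASK

The carrier is back from the sampling round with filled and unused sample bottles that look alike. Draw the thermostat cabinet's carriage right out, pull every bottle up out of its spring clip and feel by its weight, keeping it upright, whether it is filled: stand the filled ones in the carriage's pockets and the empty ones in the cells of the yellow crate, one to a place. Then push the carriage gently fully home until you feel it stop, and leave the glassware and jars standing round the work undisturbed.

Things in the scene. Friction and masses are not known exactly. Their poses are not given: they have to be found in the camera images.
- bottle_a: opaque white sample bottle, 130 mm tall, body 52 mm across, clip groove 45 mm across at 32 to 36 mm height; fixed blue cap 36 mm across from 100 to 130 mm height, to grip from above. Origin: centre of the underside, z up. All look alike: filled 0.28 to 0.38 kg, empty 0.07 to 0.09 kg. Starts snapped in a clip of the carrier; may be absent (4 or 5 of six are there)
- bottle_b: opaque white sample bottle, 130 mm tall, body 52 mm across, clip groove 45 mm across at 32 to 36 mm height; fixed blue cap 36 mm across from 100 to 130 mm height, to grip from above. Origin: centre of the underside, z up. All look alike: filled 0.28 to 0.38 kg, empty 0.07 to 0.09 kg. Starts snapped in a clip of the carrier; may be absent (4 or 5 of six are there)
- bottle_c: opaque white sample bottle, 130 mm tall, body 52 mm across, clip groove 45 mm across at 32 to 36 mm height; fixed blue cap 36 mm across from 100 to 130 mm height, to grip from above. Origin: centre of the underside, z up. All look alike: filled 0.28 to 0.38 kg, empty 0.07 to 0.09 kg. Starts snapped in a clip of the carrier; may be absent (4 or 5 of six are there)
- bottle_d: opaque white sample bottle, 130 mm tall, body 52 mm across, clip groove 45 mm across at 32 to 36 mm height; fixed blue cap 36 mm across from 100 to 130 mm height, to grip from above. Origin: centre of the underside, z up. All look alike: filled 0.28 to 0.38 kg, empty 0.07 to 0.09 kg. Starts snapped in a clip of the carrier; may be absent (4 or 5 of six are there)
- bottle_e: opaque white sample bottle, 130 mm tall, body 52 mm across, clip groove 45 mm across at 32 to 36 mm height; fixed blue cap 36 mm across from 100 to 130 mm height, to grip from above. Origin: centre of the underside, z up. All look alike: filled 0.28 to 0.38 kg, empty 0.07 to 0.09 kg. Starts snapped in a clip of the carrier; may be absent (4 or 5 of six are there)
- bottle_f: opaque white sample bottle, 130 mm tall, body 52 mm across, clip groove 45 mm across at 32 to 36 mm height; fixed blue cap 36 mm across from 100 to 130 mm height, to grip from above. Origin: centre of the underside, z up. All look alike: filled 0.28 to 0.38 kg, empty 0.07 to 0.09 kg. Starts snapped in a clip of the carrier; may be absent (4 or 5 of six are there)
- carrier: fixed tray, 200 mm (its x) by 290 mm (its y), 26 mm rim, origin: centre of the underside. On its floor, 12 mm up, six sprung clips centred at x = -45, 45 and y = -90, 0, 90 mm. A clip's two jaws (along x, 50 mm tall) hold the bottle's groove; a straight upward pull of about 8 to 13 N (bottle weight included) slips it out, and risen 60 mm it is free
- crate: loose yellow open crate for empties, 154 x 154 mm, 75 mm high, 0.7 kg, 4 mm walls and floor, cross walls of full height that make four cells about 71 mm square. Origin: centre of the underside, axes along its walls
- cell_0 (a point): centre of the floor of crate cell 0 (at -37.5, -37.5 mm in the crate's x, y; 4 mm above its underside)
- cell_1 (a point): centre of the floor of crate cell 1 (at -37.5, +37.5 mm in the crate's x, y; 4 mm above its underside)
- cell_2 (a point): centre of the floor of crate cell 2 (at +37.5, -37.5 mm in the crate's x, y; 4 mm above its underside)
- cell_3 (a point): centre of the floor of crate cell 3 (at +37.5, +37.5 mm in the crate's x, y; 4 mm above its underside)
- cabinet: fixed grey thermostat cabinet, 260 mm deep (its x), 340 mm wide (its y), 250 mm high, metal top plate. Origin: centre of the lower edge of its front; its x axis points into the cabinet. The mouth in its front is 296 mm wide and 184 mm high
- carriage (a joint): slide of the carriage (m), growing along the cabinet's x: 0 = right out at the front stop, 0.14 = fully home at the rear stop; starts at 0.06 to 0.14, needs about 3 N, stays where left. An aluminium sled with three square pockets in a row along the cabinet's y (84 mm pitch, 62 mm inside, walls 24 mm above the pocket floor)
- pocket_0 (a point): centre of the floor of carriage pocket 0 (18 mm above the table; moves with the carriage; clear of the cabinet by 95 mm when the carriage is right out)
- pocket_1 (a point): centre of the floor of carriage pocket 1 (18 mm above the table; moves with the carriage; clear of the cabinet by 95 mm when the carriage is right out)
- pocket_2 (a point): centre of the floor of carriage pocket 2 (18 mm above the table; moves with the carriage; clear of the cabinet by 95 mm when the carriage is right out)
- carriage_grip (a point): middle of the black carriage handle's crossbar, 74 mm above the table: a round bar 12 mm thick along the cabinet's y, 76 mm between its two posts, 145 mm in front of the pocket row. Pinch it from above across the cabinet's x, to pull or push
- beaker: bystander: clear glass beaker, 68 mm across, 90 mm high, origin under its centre
- dropper: bystander: orange dropper bottle, 62 mm across, 128 mm high, origin under its centre
- reagent: bystander: amber jar, 64 mm across, 130 mm high, origin under its centre

How it is judged:
On the way:
1. the carriage is drawn right out (within 10 mm of its front stop) (value of joint carriage below 0.01 m), for 0.2 s.
At the end, for the whole second after the job is handed in: every filled bottle (resting with over 1.8 N) stands within 0.12 rad of upright, within 13 mm of a carriage pocket's floor centre; every empty one stands within 0.3 rad of upright, within 20 mm of a crate cell's floor centre; the carriage is within 4 mm of its rear stop; all bottles at rest ((((distance between bottle_a and pocket_0 below 0.013 m or distance between bottle_a and pocket_1 below 0.013 m or distance between bottle_a and pocket_2 below 0.013 m) and angle between bottle_a's own z axis and vertical below 0.12 rad and contact force between bottle_a and cabinet above 1.8 N) or ((distance between bottle_a and cell_0 below 0.02 m or distance between bottle_a and cell_1 below 0.02 m or distance between bottle_a and cell_2 below 0.02 m or distance between bottle_a and cell_3 below 0.02 m) and angle between bottle_a's own z axis and vertical below 0.3 rad and contact force between bottle_a and crate below 1.8 N)) and (((distance between bottle_b and pocket_0 below 0.013 m or distance between bottle_b and pocket_1 below 0.013 m or distance between bottle_b and pocket_2 below 0.013 m) and angle between bottle_b's own z axis and vertical below 0.12 rad and contact force between bottle_b and cabinet above 1.8 N) or ((distance between bottle_b and cell_0 below 0.02 m or distance between bottle_b and cell_1 below 0.02 m or distance between bottle_b and cell_2 below 0.02 m or distance between bottle_b and cell_3 below 0.02 m) and angle between bottle_b's own z axis and vertical below 0.3 rad and contact force between bottle_b and crate below 1.8 N)) and (((distance between bottle_c and pocket_0 below 0.013 m or distance between bottle_c and pocket_1 below 0.013 m or distance between bottle_c and pocket_2 below 0.013 m) and angle between bottle_c's own z axis and vertical below 0.12 rad and contact force between bottle_c and cabinet above 1.8 N) or ((distance between bottle_c and cell_0 below 0.02 m or distance between bottle_c and cell_1 below 0.02 m or distance between bottle_c and cell_2 below 0.02 m or distance between bottle_c and cell_3 below 0.02 m) and angle between bottle_c's own z axis and vertical below 0.3 rad and contact force between bottle_c and crate below 1.8 N)) and (((distance between bottle_d and pocket_0 below 0.013 m or distance between bottle_d and pocket_1 below 0.013 m or distance between bottle_d and pocket_2 below 0.013 m) and angle between bottle_d's own z axis and vertical below 0.12 rad and contact force between bottle_d and cabinet above 1.8 N) or ((distance between bottle_d and cell_0 below 0.02 m or distance between bottle_d and cell_1 below 0.02 m or distance between bottle_d and cell_2 below 0.02 m or distance between bottle_d and cell_3 below 0.02 m) and angle between bottle_d's own z axis and vertical below 0.3 rad and contact force between bottle_d and crate below 1.8 N)) and (((distance between bottle_e and pocket_0 below 0.013 m or distance between bottle_e and pocket_1 below 0.013 m or distance between bottle_e and pocket_2 below 0.013 m) and angle between bottle_e's own z axis and vertical below 0.12 rad and contact force between bottle_e and cabinet above 1.8 N) or ((distance between bottle_e and cell_0 below 0.02 m or distance between bottle_e and cell_1 below 0.02 m or distance between bottle_e and cell_2 below 0.02 m or distance between bottle_e and cell_3 below 0.02 m) and angle between bottle_e's own z axis and vertical below 0.3 rad and contact force between bottle_e and crate below 1.8 N)) and (((distance between bottle_f and pocket_0 below 0.013 m or distance between bottle_f and pocket_1 below 0.013 m or distance between bottle_f and pocket_2 below 0.013 m) and angle between bottle_f's own z axis and vertical below 0.12 rad and contact force between bottle_f and cabinet above 1.8 N) or ((distance between bottle_f and cell_0 below 0.02 m or distance between bottle_f and cell_1 below 0.02 m or distance between bottle_f and cell_2 below 0.02 m or distance between bottle_f and cell_3 below 0.02 m) and angle between bottle_f's own z axis and vertical below 0.3 rad and contact force between bottle_f and crate below 1.8 N)) and linear speed of each of bottle_a, bottle_b, bottle_c, bottle_d, bottle_e, bottle_f below 0.03 m/s and value of joint carriage above 0.136 m); the robot touches nothing.
It fails at once if the carriage is slammed (pushed in faster than 0.3 m/s) (velocity of joint carriage above 0.3 m/s).
It fails at once if a bystander (beaker, dropper bottle, jar) is moved more than 25 mm (distance of any of beaker, dropper, reagent from where it was at the start of the episode above 0.025 m).
It fails at once if a bottle is tipped over (more than 1 rad) (angle between any of bottle_a, bottle_b, bottle_c, bottle_d, bottle_e, bottle_f's own z axis and vertical above 1 rad).
Of bottle_a, bottle_b, bottle_c, bottle_d, bottle_e, bottle_f only 4 to 5 are there at a start; the rules pass over those that are not, and their reading is None.
At some moment in a run one of crate may be knocked a few centimetres aside while the robot is not near it.
It also fails if it takes over 210 s, if anything falls off the work surface, if the arm or the gripper's body presses on something with over 40 N, if the wrist force passes 120 N, or if a joint passes its speed limit or range.

## Working session

There is one attempt and no reset: what is moved stays moved. The work goes in short steps, Python scripts to look and compute and a shell command to move; the robot and the scene stay as the last step left them, time stands still between calls to the robot, and variables do not carry over. Pictures are saved under pics/ and viewed, at most 14 in all, crops included, and the job is handed in when it is done.

```bash
ls; mkdir -p pics; cat > h.py <<'E'
import numpy as np, cv2
from station import env, optics, job
def grab(n):
    m=optics.camera_model(n); p,d=optics.grab_frame(n); return p,d,m
def save(p,f): cv2.imwrite('pics/'+f,cv2.cvtColor(p,cv2.COLOR_RGB2BGR))
def cloud(d,m):
    v,u=np.mgrid[:d.shape[0],:d.shape[1]]
    c=np.stack([(u-m['cx'])/m['fx']*d,(v-m['cy'])/m['fy']*d,d,np.ones_like(d)],-1)
    return (c@np.linalg.inv(np.array(m['world_to_cam'])).T)[...,:3]
E
python3 - <<'E'
from h import *
for n in ('top','scene'):
    p,d,m=grab(n); save(p,n+'0.png'); np.savez(n+'0.npz',p=p,d=d,**{k:np.array(v) for k,v in m.items()})
    print(n,m)
print(env.state())
E
```

```text
pics
top {'fx': 390.5744375585428, 'fy': 390.5744375585428, 'cx': 318.35386269307065, 'cy': 206.7648493975594, 'world_to_cam': array([[-1.62959922e-04, -9.99997972e-01,  2.00719795e-03,
        -2.86005775e-02],
       [-9.87916444e-01, -1.50099805e-04, -1.54987348e-01,
         5.46881961e-01],
       [ 1.54987335e-01, -2.00820059e-03, -9.87914416e-01,
         1.04457471e+00],
       [ 0.00000000e+00,  0.00000000e+00,  0.00000000e+00,
         1.00000000e+00]])}
scene {'fx': 504.258612445912, 'fy': 504.258612445912, 'cx': 319.0021128649904, 'cy': 200.88697573894402, 'world_to_cam': array([[-0.69478752,  0.71905789, -0.01503521,  0.40891021],
       [ 0.57069783,  0.53847193, -0.61996127, -0.24985408],
       [-0.437692  , -0.43932191, -0.78448835,  1.65232726],
       [ 0.        ,  0.        ,  0.        ,  1.        ]])}
{'t': 0.1, 'qpos': array([ 1.12697754e+00,  2.41351274e-01,  3.85774080e-03,  1.33525233e+00,
       -1.34747817e-05,  1.57080043e+00]), 'joint_velocities': array([-0.00069102, -0.0019886 ,  0.00378021, -0.00017831,  0.00033803,
       -0.00031059]), 'effort': array([ 6.06707417e-04, -3.73137832e+01,  2.53010094e+01,  1.08720741e-02,
        9.25911559e-05, -5.81996062e-06]), 'eef_pos': array([0.21444706, 0.45102676, 0.23049475]), 'ee_rot': array([ 2.20094488e-01,  9.75478071e-01, -9.52347906e-04, -2.07964846e-04]), 'force': array([-0.01016361, -0.49783514, -0.67471572]), 'torque': array([ 0.01939147, -0.02544665, -0.01454485]), 'finger_force': 0.0, 'gripper_width': 0.9965828116895676}
```

View pics/top0.png

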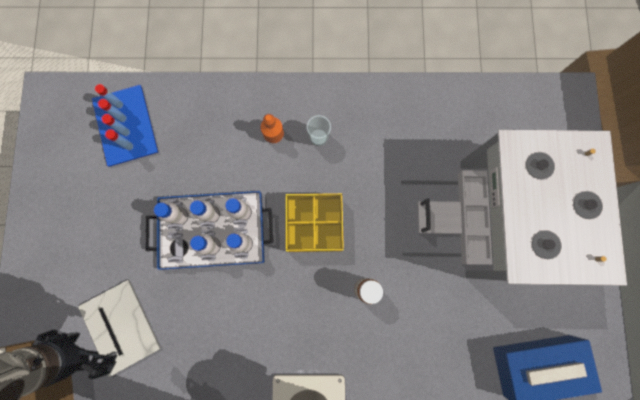

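View pics/scene0.png

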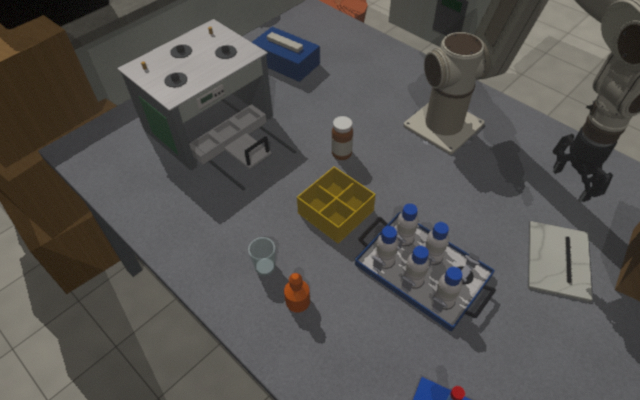

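The top view shows five bottles, with caps at px (168,210), (204,208), (237,205), (202,243) and (238,242). The clip at (178,247) is empty. The crate is at (315,222), the handle at (426,215), the cabinet to its right, the reagent at (371,291), the beaker at (319,129) and the dropper at (271,129). The scene view agrees.

```bash
cat >> h.py <<'E'
def ray(uv,m,z):
    "pixels -> world points on the plane at height z"
    W=np.array(m['world_to_cam']);R,t=W[:3,:3],W[:3,3];uv=np.atleast_2d(np.asarray(uv,float))
    r=np.c_[(uv[:,0]-m['cx'])/m['fx'],(uv[:,1]-m['cy'])/m['fy'],np.ones(len(uv))]@R
    c=-R.T@t; return c+r*((z-c[2])/r[:,2])[:,None]
def blobs(mask,amin=40):
    cs,_=cv2.findContours(mask.astype(np.uint8),cv2.RETR_EXTERNAL,cv2.CHAIN_APPROX_NONE)
    return [c for c in cs if cv2.contourArea(c)>amin]
def goto(xyz,yaw=None):
    "shift/turn (in the units of the moves) from the measured pose; yaw = angle of tool y in world"
    from scipy.spatial.transform import Rotation as Ro
    s=env.state(); R=Ro.from_quat(s['ee_rot']); dl=R.inv().apply(np.array(xyz)-s['eef_pos'])
    print('pos',s['eef_pos'].round(4),'shift',(dl/.25).round(3))
    if yaw is not None:
        for y in (yaw,yaw+np.pi):
            T=Ro.from_matrix(np.array([[np.sin(y),np.cos(y),0],[-np.cos(y),np.sin(y),0],[0,0,-1]]).T@np.eye(3)) if 0 else Ro.from_matrix(np.c_[[-np.sin(y),np.cos(y),0],[np.cos(y),np.sin(y),0],[0,0,-1]] if 0 else np.c_[np.cross([np.cos(y),np.sin(y),0],[0,0,-1]),[np.cos(y),np.sin(y),0],[0,0,-1]])
            print('turn',((R.inv()*T).as_rotvec()/np.pi).round(4))
E
python3 - <<'E'
import re
s=open('h.py').read()
a=s.index("            T=Ro"); b=s.index("            print('turn'")
s=s[:a]+"            v=[np.cos(y),np.sin(y),0]; T=Ro.from_matrix(np.c_[np.cross(v,[0,0,-1]),v,[0,0,-1]])\n"+s[b:]
open('h.py','w').write(s)
E
python3 - <<'E'
from h import *
def ld(n): 
    z=np.load(n+'0.npz'); return z['p'],z['d'],{k:z[k] for k in ('fx','fy','cx','cy','world_to_cam')}
for n in('top','scene'):
    p,d,m=ld(n); hsv=cv2.cvtColor(p,cv2.COLOR_RGB2HSV); P=cloud(d,m)
    H,S,V=[hsv[...,i].astype(int) for i in range(3)]
    print(n)
    X,Y,Z=P[...,0],P[...,1],P[...,2]
    cap=(H>100)&(H<125)&(S>150)&(V>90)&(Z>.125)&(Z<.165)&(np.hypot(X,Y)<.75)
    for c in blobs(cap,20):
        (u,v),r=cv2.minEnclosingCircle(c); mk=np.zeros(d.shape,np.uint8); cv2.drawContours(mk,[c],-1,1,-1)
        q=P[mk>0]; print('cap',round(u),round(v),round(r,1),ray([u,v],m,.142).round(4)[0],q.mean(0).round(4),'zmax',np.percentile(q[:,2],90).round(4))
    ye=(H>20)&(H<33)&(S>150)&(Z>.066)&(Z<.085)&(X>.3)
    q=P[ye]; rc=cv2.minAreaRect(q[:,:2].astype(np.float32)); print('crate',rc,q[:,2].mean(),len(q))
    hb=(V<70)&(Z>.06)&(Z<.09)&(Y<-.12)&(Y>-.3)&(X>.35)&(X<.6)
    q=P[hb]; print('handle',len(q),cv2.minAreaRect(q[:,:2].astype(np.float32)) if len(q)>3 else 0, q.mean(0))
    tp=(abs(Z-.25)<.008)&(Y<-.2)&(X>.2); q=P[tp]; rc=cv2.minAreaRect(q[:,:2].astype(np.float32)); print('cabtop',rc,cv2.boxPoints(rc).round(3).tolist())
    for nm,b in (('reag',(.2,.4,-.25,-.05)),('glass',(.6,.85,-.1,.2))):
        k=(X>b[0])&(X<b[1])&(Y>b[2])&(Y<b[3])&(Z>.03)&(Z<.15); q=P[k]; print(nm,len(q),q.mean(0).round(3),q.min(0).round(3),q.max(0).round(3))
E
```

```text
top
cap 198 242 7.3 [0.4412 0.2715 0.142 ] [0.4403 0.2697 0.1483] zmax 0.1448
cap 234 240 7.0 [0.4462 0.183  0.142 ] [0.4465 0.1828 0.1424] zmax 0.145
cap 162 210 7.9 [0.5233 0.3663 0.142 ] [0.524  0.3669 0.1412] zmax 0.1444
cap 198 207 7.2 [0.5297 0.276  0.142 ] [0.5272 0.273  0.1546] zmax 0.1449
cap 233 206 6.8 [0.5342 0.1882 0.142 ] [0.5351 0.1881 0.1421] zmax 0.1446
crate ((0.5018865466117859, -0.016672953963279724), (0.15244676172733307, 0.15072199702262878), 0.5465526580810547) 0.07325851100810085 356
handle 0 0 [nan nan nan]
cabtop ((0.5204562544822693, -0.5727421045303345), (0.2635692358016968, 0.35230934619903564), 89.25550079345703) [[0.34299999475479126, -0.7020000219345093], [0.6949999928474426, -0.7070000171661377], [0.6980000138282776, -0.4429999887943268], [0.34599998593330383, -0.4390000104904175]]
reag 570 [ 0.323 -0.154  0.119] [ 0.291 -0.186  0.03 ] [ 0.353 -0.127  0.136]
glass 843 [0.766 0.04  0.074] [ 0.73  -0.061  0.03 ] [0.801 0.134 0.133]
scene
cap 454 274 7.5 [0.5296 0.3725 0.142 ] [0.5298 0.3723 0.1431] zmax 0.1457
cap 420 252 7.2 [0.537 0.283 0.142] [0.5404
[... 352 characters left out ...]
47546768188) 0.07221180168848333 559
handle 22 ((0.35355594754219055, -0.1552213728427887), (0.030248094350099564, 0.005802883766591549), 88.39701843261719) [ 0.35353909 -0.15464921  0.08352875]
cabtop ((0.6190552711486816, -0.7981653213500977), (0.4218873381614685, 0.8742562532424927), 22.55784034729004) [[0.25699999928474426, -0.4749999940395355], [0.5920000076293945, -1.2829999923706055], [0.9819999933242798, -1.121000051498413], [0.6460000276565552, -0.3140000104904175]]
reag 717 [ 0.336 -0.146  0.095] [ 0.295 -0.183  0.03 ] [ 0.36  -0.121  0.137]
glass 1361 [0.774 0.045 0.072] [ 0.6  -0.06  0.03] [0.808 0.155 0.134]<stdin>:16: RuntimeWarning: Mean of empty slice.
  ret = um.true_divide(
```

```bash
python3 - <<'E'
from h import *
def ld(n): 
    z=np.load(n+'0.npz'); return z['p'],z['d'],{k:z[k] for k in ('fx','fy','cx','cy','world_to_cam')}
for n in('top','scene'):
    p,d,m=ld(n); P=cloud(d,m); V=p.max(-1).astype(int)
    X,Y,Z=P[...,0],P[...,1],P[...,2]
    hb=(Z>.055)&(Z<.095)&(Y<-.2)&(Y>-.4)&(X>.38)&(X<.64)
    q=P[hb]; print(n,'handle',len(q),cv2.minAreaRect(q[:,:2].astype(np.float32)) if len(q)>3 else 0, q.mean(0),q.min(0),q.max(0))
    for x in (.45,.52,.6): pass
    rows=(Z>.035)&(Z<.05)&(Y<-.25)&(Y>-.5)&(X>.35)&(X<.68); q=P[rows]; print('sled',len(q),cv2.minAreaRect(q[:,:2].astype(np.float32)))
    hsv=cv2.cvtColor(p,cv2.COLOR_RGB2HSV)
    k=(hsv[...,0]>100)&(hsv[...,0]<125)&(hsv[...,1]>150)&(Z>.139)&(Z<.147)&(np.hypot(X,Y)<.75)
    for c in blobs(k,20):
        mk=np.zeros(d.shape,np.uint8); cv2.drawContours(mk,[c],-1,1,-1); q=P[(mk>0)&k]
        print('captop',len(q),q.mean(0).round(4),(q.max(0)+q.min(0)).round(4)/2)
E
python3 -c "
from h import *
goto([.5,-.25,.25],np.pi/2)"
```

```text
top handle 155 ((0.5225345492362976, -0.32291343808174133), (0.01279745064675808, 0.08648253232240677), 89.48997497558594) [ 0.52102212 -0.32138459  0.07824553] [ 0.47928971 -0.3292376   0.05649383] [ 0.56580159 -0.31629883  0.0856281 ]
sled 1062 ((0.5160133242607117, -0.4080945551395416), (0.18407142162322998, 0.32817861437797546), 89.68500518798828)
captop 144 [0.4409 0.2726 0.1427] [0.44125 0.2727  0.14265]
captop 141 [0.4466 0.1828 0.1426] [0.4474  0.18285 0.1428 ]
captop 143 [0.5248 0.3689 0.1424] [0.52545 0.36905 0.14275]
captop 128 [0.5302 0.278  0.1427] [0.53055 0.27795 0.1429 ]
captop 129 [0.5356 0.1888 0.1425] [0.53575 0.1886  0.1427 ]
scene handle 136 ((0.5267718434333801, -0.31896188855171204), (0.015140597708523273, 0.08745680749416351), 89.077392578125) [ 0.52845143 -0.31722538  0.07583559] [ 0.48309384 -0.32617076  0.05554613] [ 0.57050247 -0.31078832  0.08619858]
sled 824 ((0.5160001516342163, -0.4052712917327881), (0.3233965039253235, 0.18864242732524872), 0.05254470556974411)
captop 150 [0.5299 0.3724 0.1431] [0.52885 0.37255 0.14285]
captop 131 [0.5357 0.2831 0.1432] [0.5349  0.28285 0.143  ]
captop 122 [0.5415 0.1931 0.1429] [0.5411  0.19335 0.143  ]
captop 117 [0.4464 0.2772 0.1428] [0.4462  0.277   0.14285]
captop 109 [0.4523 0.187  0.143 ] [0.4518 0.1872 0.1431]
pos [0.2144 0.451  0.2305] shift [-2.236 -2.042 -0.074]
turn [-6.000e-04 -1.000e-04 -1.413e-01]
turn [-2.000e-04  8.000e-04  8.587e-01]
```

```bash
python3 -m crank '[0,0,0,0,0,-0.0471,1, 0,0,0,0,0,-0.0471,1, 0,0,0,0,0,-0.0471,1, -0.04,-0.1,0,0,0,0,1, -0.07,-0.18,0,0,0,0,1]' 40
for i in 1 2 3; do python3 -m crank '[-0.07,-0.18,0,0,0,0,1,-0.07,-0.18,0,0,0,0,1,-0.07,-0.18,0,0,0,0,1,-0.07,-0.18,0,0,0,0,1,-0.07,-0.18,0,0,0,0,1]' | tail -3; done
python3 -c "
from h import *
goto([.5245,-.321,.2],np.pi/2)"
```

```text
t: 0.6
eef_pos: [0.242, 0.3824, 0.2305]
ee_rot: [-0.002, 1.0, -0.0, -0.0]
force: [1.2, -1.3, -0.4]
gripper_width: 1.002
finger_force: 0.0
force: [1.0, 0.0, -0.1]
gripper_width: 1.0
finger_force: 0.0
force: [1.0, 1.0, 0.5]
gripper_width: 1.001
finger_force: 0.0
force: [0.9, 0.8, 1.0]
gripper_width: 0.999
finger_force: 0.0
pos [ 0.5048 -0.2953  0.2307] shift [-0.079 -0.103  0.123]
turn [ 0.0002 -0.0002 -0.0001]
turn [-4.000e-04 -3.000e-04  9.999e-01]
```

```bash
python3 - <<'E'
from h import *
p,d,m=grab('wrist'); save(p,'w1.png'); P=cloud(d,m); X,Y,Z=P[...,0],P[...,1],P[...,2]
hb=(Z>.06)&(Z<.09)&(Y<-.25)&(Y>-.4)&(X>.4)&(X<.64)&(p.max(-1)<110); q=P[hb]; print(len(q),cv2.minAreaRect(q[:,:2].astype(np.float32)),q[:,2].max())
E
```

```text
1210 ((0.5240523815155029, -0.32100680470466614), (0.011772768571972847, 0.08751440048217773), 89.36936950683594) 0.08233399133785319
```

View pics/w1.png

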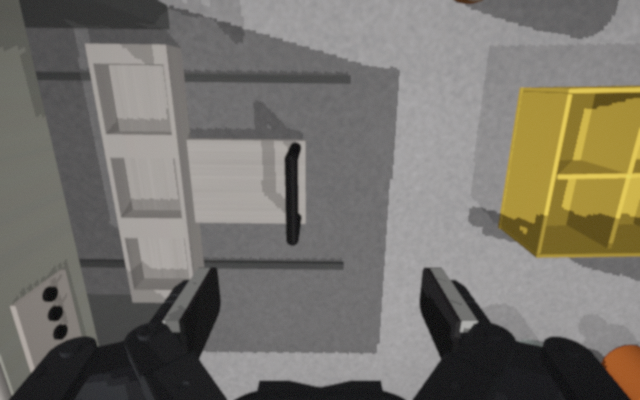

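The wrist view shows the black crossbar at px (293,195), pockets to its left and the crate to the right. It puts the handle at (0.524, -0.321), which agrees with the mean of the other two cameras.

```bash
python3 -m crank '[-0.077,-0.103,0,0,0,0,1, 0,0,0.176,0,0,0,1, 0,0,0.176,0,0,0,1, 0,0,0.176,0,0,0,1, 0,0,0.175,0,0,0,1]' 60
python3 -m crank '[0,0,0,0,0,0,0,0,0,0,0,0,0,0,0,0,0,0,0,0,0,0,0,0,0,0,0,0,0,0,0,0,0,0,0]'
python3 -m crank '[0,0.06,0,0,0,0,0,0,0.06,0,0,0,0,0,0,0.06,0,0,0,0,0,0,0.06,0,0,0,0,0,0,0.06,0,0,0,0,0]'
```

```text
t: 2.65
eef_pos: [0.5234, -0.3187, 0.0535]
ee_rot: [0.0, 1.0, 0.0, -0.0]
force: [0.8, -0.5, -0.2]
gripper_width: 1.001
finger_force: 0.0
t: 3.15
eef_pos: [0.5255, -0.3202, 0.0581]
ee_rot: [-0.0, 1.0, -0.001, 0.002]
force: [-0.5, -5.4, 2.3]
gripper_width: 0.142
finger_force: 5.0
t: 3.65
eef_pos: [0.5264, -0.2452, 0.0583]
ee_rot: [0.0, 1.0, -0.002, 0.003]
force: [2.0, -5.1, 5.1]
gripper_width: 0.116
finger_force: 58.8
```

```bash
python3 -m crank '[0,0.04,0,0,0,0,0,0,0.04,0,0,0,0,0,0,0.04,0,0,0,0,0,0,0.02,0,0,0,0,0,0,0,0,0,0,0,0]'

```

```text
t: 4.15
eef_pos: [0.5269, -0.2083, 0.0582]
ee_rot: [-0.001, 1.0, -0.0, 0.003]
force: [2.3, 0.1, 6.2]
gripper_width: 0.117
finger_force: 59.0
```

```bash
python3 -m crank '[0,0.02,0,0,0,0,0,0,0.02,0,0,0,0,0,0,0,0,0,0,0,0]'
python3 -m crank '[0,0.02,0,0,0,0,0,0,0.02,0,0,0,0,0,0,0,0,0,0,0,0]'
```

```text
t: 4.45
eef_pos: [0.5269, -0.2009, 0.0583]
ee_rot: [0.0, 1.0, -0.003, 0.003]
force: [1.9, -6.8, 4.1]
gripper_width: 0.115
finger_force: 59.2
t: 4.75
eef_pos: [0.527, -0.2008, 0.0583]
ee_rot: [0.003, 1.0, -0.013, 0.003]
force: [3.1, -31.6, -2.0]
gripper_width: 0.116
finger_force: 58.9
```

```bash
python3 -m crank '[0,-0.03,0,0,0,0,0,0,0,0,0,0,0,1,0,0,0,0,0,0,1,0,0,0,0,0,0,1,0,0,0,0,0,0,1]'
python3 -m crank '[0,-0.1,-0.17,0,0,0,1,0,-0.1,-0.17,0,0,0,1,0,-0.1,-0.17,0,0,0,1,0,-0.1,-0.17,0,0,0,1,0,0,0,0,0,0,1]'
python3 - <<'E'
from h import *
p,d,m=grab('wrist'); save(p,'w2.png'); P=cloud(d,m); X,Y,Z=P[...,0],P[...,1],P[...,2]
hb=(Z>.06)&(Z<.09)&(Y<-.1)&(Y>-.4)&(X>.4)&(X<.64)&(p.max(-1)<110); q=P[hb]; print(len(q),cv2.minAreaRect(q[:,:2].astype(np.float32)),q[:,2].max())
k=(Z>.036)&(Z<.048)&(Y<-.2)&(Y>-.43)&(X>.35)&(X<.7);q=P[k];print(len(q),cv2.minAreaRect(q[:,:2].astype(np.float32)))
# pocket floors
k=(abs(Z-.018)<.006)&(Y<-.3)&(Y>-.42)&(X>.35)&(X<.7)
for c in blobs(k,300):
    mk=np.zeros(d.shape,np.uint8); cv2.drawContours(mk,[c],-1,1,-1); q=P[(mk>0)&k]; print('floor',len(q),q.mean(0).round(4),cv2.minAreaRect(q[:,:2].astype(np.float32)))
p,d,m=grab('top'); np.savez('top1.npz',p=p,d=d); P=cloud(d,m);X,Y,Z=P[...,0],P[...,1],P[...,2]
hsv=cv2.cvtColor(p,cv2.COLOR_RGB2HSV)
ye=(hsv[...,0]>20)&(hsv[...,0]<33)&(hsv[...,1]>150)&(Z>.066)&(Z<.085)&(X>.3); q=P[ye]; print('crate',cv2.minAreaRect(q[:,:2].astype(np.float32)))
E
python3 -c "
from h import *
goto([.5385,.191,.23],np.pi/2)"
```

```text
t: 5.25
eef_pos: [0.5235, -0.1955, 0.0552]
ee_rot: [-0.001, 1.0, 0.0, -0.001]
force: [0.3, -0.3, 0.8]
gripper_width: 0.79
finger_force: 0.0
t: 5.75
eef_pos: [0.527, -0.3006, 0.2327]
ee_rot: [0.001, 1.0, -0.004, 0.006]
force: [1.1, -0.3, 0.5]
gripper_width: 1.002
finger_force: 0.0
1415 ((0.525068998336792, -0.20174887776374817), (0.012222226709127426, 0.08661060035228729), 89.6285629272461) 0.08202163209225732
8058 ((0.525000274181366, -0.2907249629497528), (0.18187786638736725, 0.26265281438827515), 89.33940887451172)
floor 2480 [ 0.6136 -0.3486  0.0186] ((0.6131199598312378, -0.34839656949043274), (0.06098710373044014, 0.053777046501636505), 89.0359878540039)
floor 3416 [ 0.5258 -0.3474  0.0185] ((0.526120662689209, -0.3472129702568054), (0.06134139373898506, 0.05917072668671608), 89.66348266601562)
floor 1065 [ 0.5291 -0.3061  0.0187] ((0.5673055648803711, -0.30607983469963074), (0.011815632693469524, 0.17574743926525116), 89.3190689086914)
floor 4515 [ 0.4392 -0.3465  0.0185] ((0.4400630295276642, -0.34612566232681274), (0.061336711049079895, 0.0622270293533802), 89.23233795166016)
crate ((0.501538872718811, -0.01676224172115326), (0.15189573168754578, 0.15101324021816254), 0.37107864022254944)
pos [ 0.5245 -0.297   0.2266] shift [-0.055  1.952 -0.015]
turn [-0.0003  0.0007 -0.0001]
turn [1.100e-03 4.000e-04 9.999e-01]
```

View pics/w2.png

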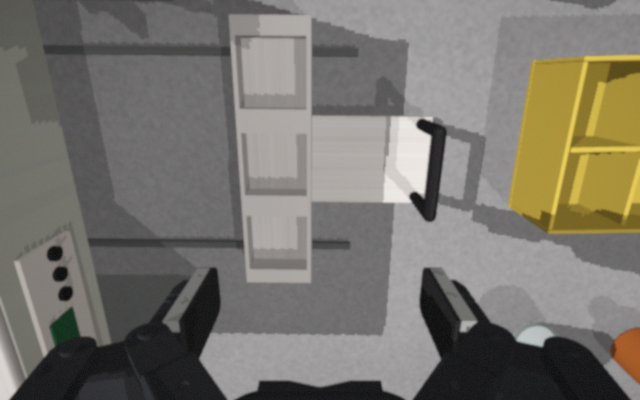

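The wrist view shows the carriage right out, with pockets at px (272,75), (272,162) and (275,245) and the handle at (432,170). The crate has not moved. Next is the first bottle.

```bash
for i in 1 2; do python3 -m crank '[-0.0055,0.195,0,0,0,0,1,-0.0055,0.195,0,0,0,0,1,-0.0055,0.195,0,0,0,0,1,-0.0055,0.195,0,0,0,0,1,-0.0055,0.195,0,0,0,0,1]' |tail -1; done
python3 -m crank '[0,0,0,0,0,0,1,0,0,0,0,0,0,1]'
python3 - <<'E'
from h import *
p,d,m=grab('wrist'); save(p,'w3.png'); P=cloud(d,m); X,Y,Z=P[...,0],P[...,1],P[...,2]
hsv=cv2.cvtColor(p,cv2.COLOR_RGB2HSV)
k=(hsv[...,0]>100)&(hsv[...,0]<125)&(hsv[...,1]>140)&(Z>.136)&(Z<.15)
for c in blobs(k,100):
    mk=np.zeros(d.shape,np.uint8); cv2.drawContours(mk,[c],-1,1,-1); q=P[(mk>0)&k]
    print('captop',len(q),q.mean(0).round(4),cv2.boundingRect(c))
goto([.5385,.191,.104],np.pi/2)
E
```

```text
finger_force: 0.0
finger_force: 0.0
t: 7.05
eef_pos: [0.5356, 0.1925, 0.2232]
ee_rot: [-0.002, 1.0, -0.001, -0.002]
force: [1.0, 0.0, 0.1]
gripper_width: 1.0
finger_force: 0.0
captop 2015 [0.5364 0.1919 0.1422] (295, 184, 51, 51)
captop 2136 [0.5309 0.28   0.142 ] (422, 176, 56, 52)
captop 2352 [0.5253 0.3689 0.1418] (553, 169, 61, 53)
captop 2659 [0.4484 0.1862 0.1424] (282, 41, 59, 63)
captop 3015 [0.4428 0.2744 0.1421] (426, 32, 65, 63)
pos [0.5361 0.1912 0.2237] shift [-0.012 -0.     0.479]
turn [-0.0005 -0.0012  0.0007]
turn [ 1.900e-03 -8.000e-04 -9.993e-01]
```

```bash
python3 -m crank '[-0.004,0.001,0,0,0,0,1,0,0,0.16,0,0,0,1,0,0,0.16,0,0,0,1,0,0,0.159,0,0,0,1,0,0,0,0,0,0,0]' 80
python3 -m crank '[0,0,0,0,0,0,0,0,0,0,0,0,0,0,0,0,0,0,0,0,0,0,0,0,0,0,0,0,0,0,0,0,0,0,0]'
python3 -m crank '[0,0,-0.03,0,0,0,0,0,0,-0.03,0,0,0,0,0,0,-0.03,0,0,0,0,0,0,-0.03,0,0,0,0,0,0,-0.03,0,0,0,0]'
```

```text
t: 7.6
eef_pos: [0.5341, 0.1877, 0.1]
ee_rot: [0.001, 1.0, -0.002, -0.006]
force: [-0.9, 0.1, -0.2]
gripper_width: 0.858
finger_force: 0.0
t: 8.1
eef_pos: [0.5411, 0.1919, 0.109]
ee_rot: [-0.0, 1.0, 0.001, 0.003]
force: [0.4, 0.8, 6.7]
gripper_width: 0.4
finger_force: 80.1
t: 8.6
eef_pos: [0.5389, 0.191, 0.1439]
ee_rot: [-0.0, 1.0, -0.0, 0.0]
force: [3.1, 0.0, -1.0]
gripper_width: 0.401
finger_force: 80.8
```

```bash
python3 -m crank '[0,0,-0.1,0,0,0,0,0,0,-0.15,0,0,0,0,0,0,-0.15,0,0,0,0,0,0,-0.14,0,0,0,0,0,0,0,0,0,0,0]'
for i in 1 2 3 4; do python3 -m crank '[0,0,0,0,0,0,0]' | egrep 'force|eef'; done
```

```text
t: 9.1
eef_pos: [0.5407, 0.1921, 0.2856]
ee_rot: [-0.0, 1.0, 0.002, 0.005]
force: [0.3, 0.2, -1.2]
gripper_width: 0.404
finger_force: 81.3
eef_pos: [0.5388, 0.1914, 0.2801]
force: [0.2, 0.1, -1.8]
finger_force: 81.3
eef_pos: [0.5378, 0.1909, 0.2774]
force: [0.0, -0.9, -0.9]
finger_force: 81.3
eef_pos: [0.5377, 0.1908, 0.2767]
force: [0.0, -0.5, -0.1]
finger_force: 81.3
eef_pos: [0.538, 0.1909, 0.277]
force: [-0.1, 0.2, -0.4]
finger_force: 81.3
```

```bash
cat >> h.py <<'E'
def weigh(n=8):
    f=[]
    for i in range(n): p,d,m=grab('top'); f.append(env.state()['force'])
    f=np.array(f); print('force mean',f.mean(0).round(2),'std z',f[:,2].std().round(2))
    crate(p,d,m)
def crate(p,d,m):
    P=cloud(d,m);X,Y,Z=P[...,0],P[...,1],P[...,2]; hsv=cv2.cvtColor(p,cv2.COLOR_RGB2HSV)
    ye=(hsv[...,0]>20)&(hsv[...,0]<33)&(hsv[...,1]>150)&(Z>.066)&(Z<.085)&(X>.3); q=P[ye]
    c=blobs(ye|((hsv[...,0]>20)&(hsv[...,0]<33)&(hsv[...,1]>150)),500)
    r=cv2.minAreaRect(q[:,:2].astype(np.float32)); print('crate centre',np.array(r[0]).round(4)+[.002,.002],'size',np.round(r[1],3),'ang',r[2])
E
python3 -c "
from h import *
weigh(); goto([.467,.0225,.25])"
```

```text
force mean [ 0.34 -0.12 -0.73] std z 0.4
crate centre [ 0.5037 -0.0147] size [0.152 0.151] ang 0.6563318371772766
pos [0.5387 0.1911 0.2782] shift [ 0.287 -0.674  0.113]
```

```bash
python3 -m crank '[-0.002,-0.194,0,0,0,0,0,-0.002,-0.194,0,0,0,0,0,-0.002,-0.194,0,0,0,0,0,-0.002,-0.194,0,0,0,0,0,-0.002,-0.194,0,0,0,0,0]' | egrep eef
python3 -m crank '[0,0,0.15,0,0,0,0,0,0,0.15,0,0,0,0,0,0,0.15,0,0,0,0,0,0,0.15,0,0,0,0,0,0,0,0,0,0,0]' | egrep 'eef|^force'
python3 -c "
from h import *
goto([.541,-.052,.100],np.pi/2)"
```

```text
eef_pos: [0.541, -0.0532, 0.2786]
eef_pos: [0.5367, -0.0511, 0.1231]
force: [-1.0, -0.0, -0.2]
pos [ 0.5367 -0.0511  0.1231] shift [-0.018 -0.004  0.092]
turn [ 0.0004 -0.0037 -0.    ]
turn [-5.800e-03 -6.000e-04  9.999e-01]
```

```bash
python3 -m crank '[-0.008,-0.003,0.04,0,0,0,0,0,0,0.03,0,0,0,0,0,0,0.015,0,0,0,0,0,0,0,0,0,0,0,0,0,0,0,0,0,0]' | egrep 'eef|^force'
python3 -m crank '[0,0,0.01,0,0,0,0,0,0,0.01,0,0,0,0,0,0,0,0,0,0,0,0,0,0,0,0,0,0]' | egrep 'eef|^force'
```

```text
eef_pos: [0.5438, -0.0522, 0.1079]
force: [-0.3, 0.2, -0.7]
eef_pos: [0.5431, -0.0521, 0.102]
force: [0.3, 1.2, -0.2]
```

```bash
python3 -m crank '[0,0,0.01,0,0,0,0,0,0,0.01,0,0,0,0,0,0,0,0,0,0,0]' | egrep 'eef|^force'
python3 -m crank '[0,0,0.01,0,0,0,0,0,0,0.01,0,0,0,0,0,0,0,0,0,0,0]' | egrep 'eef|^force'
```

```text
eef_pos: [0.5443, -0.0521, 0.101]
force: [-6.2, 1.0, 19.3]
eef_pos: [0.5453, -0.0522, 0.101]
force: [-14.3, 3.1, 45.6]
```

```bash
python3 -m crank '[0,0,-0.02,0,0,0,0,0,0,0,0,0,0,0.65,0,0,0,0,0,0,0.65,0,0,0,0,0,0,0.65]' | egrep 'eef|^force|width'
python3 -m crank '[0,0,-0.1,0,0,0,0.65,0,0,-0.16,0,0,0,0.65,0,0,-0.16,0,0,0,0.65,0,0,-0.16,0,0,0,0.65,0.06,0.16,0,0,0,0,1]' | egrep 'eef|^force|width'
python3 -m crank '[0.07,0.18,0,0,0,0,1,0.07,0.18,0,0,0,0,1,0.07,0.18,0,0,0,0,1,0.07,0.18,0,0,0,0,1,0,0,0,0,0,0,1]' | egrep 'eef|^force|width'
python3 -c "
from h import *
p,d,m=grab('top'); save(p[120:320,120:520],'t2.png'); crate(p,d,m)
goto([.4485,.186,.109],np.pi/2)"
```

```text
eef_pos: [0.5428, -0.0521, 0.0961]
force: [-0.9, -0.5, -0.3]
gripper_width: 0.647
eef_pos: [0.5331, -0.015, 0.2472]
force: [0.4, 1.0, -0.7]
gripper_width: 0.801
eef_pos: [0.4559, 0.1725, 0.2411]
force: [0.5, 0.1, 0.3]
gripper_width: 1.004
crate centre [ 0.5039 -0.0147] size [0.153 0.151] ang 0.7584509253501892
pos [0.457  0.1703 0.2411] shift [0.033 0.063 0.529]
turn [-0.0002 -0.0005  0.0019]
turn [ 8.000e-04 -3.000e-04 -9.981e-01]
```

View pics/t2.png

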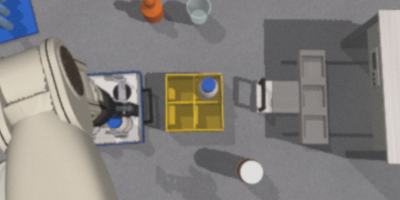

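The crop shows the bottle upright in the far-right crate cell, at px (208,86), with the crate unmoved. Next is bottle C4.

```bash
python3 -m crank '[0.033,0.063,0.1,0,0,0,1,0,0,0.15,0,0,0,1,0,0,0.15,0,0,0,1,0,0,0.14,0,0,0,1,0,0,0,0,0,0,0]' 80| egrep 'eef|^force'
python3 -m crank '[0,0,0,0,0,0,0,0,0,0,0,0,0,0,0,0,0,0,0,0,0,0,0,0,0,0,0,0,0,0,0,0,0,0,0]'| egrep 'eef|^force|wid'
python3 -m crank '[0,0,-0.03,0,0,0,0,0,0,-0.03,0,0,0,0,0,0,-0.03,0,0,0,0,0,0,-0.03,0,0,0,0,0,0,-0.03,0,0,0,0]'| egrep 'eef|^force|wid'
python3 -m crank '[0,0,-0.1,0,0,0,0,0,0,-0.15,0,0,0,0,0,0,-0.15,0,0,0,0,0,0,-0.14,0,0,0,0,0,0,0,0,0,0,0]'| egrep 'eef|^force|wid'
python3 -m crank '[0,0,0,0,0,0,0,0,0,0,0,0,0,0]' |egrep '^force'
python3 -c "
from h import *
weigh(); goto([.44,-.346,.25],np.pi/2)"
```

```text
eef_pos: [0.4463, 0.1806, 0.102]
force: [-0.9, -0.4, -0.1]
eef_pos: [0.4522, 0.1849, 0.1096]
force: [-0.2, 1.7, 6.2]
gripper_width: 0.403
eef_pos: [0.4501, 0.1834, 0.1451]
force: [3.2, -0.4, -3.1]
gripper_width: 0.404
eef_pos: [0.452, 0.1848, 0.2859]
force: [0.5, 0.2, -3.2]
gripper_width: 0.404
force: [0.2, -0.2, -2.4]
force mean [ 0.02  0.23 -3.06] std z 0.31
crate centre [ 0.5039 -0.0146] size [0.152 0.15 ] ang 0.46472153067588806
pos [0.4498 0.1835 0.2791] shift [ 0.039 -2.118  0.117]
turn [-0.0001 -0.0003  0.    ]
turn [ 5.e-04 -2.e-04 -1.e+00]
```

Bottle C4 weighs about 3.1 N, so it's filled. It goes in the near pocket.

```bash
for i in 1 2; do python3 -m crank '[0.004,-0.19,0,0,0,0,0,0.004,-0.19,0,0,0,0,0,0.004,-0.19,0,0,0,0,0,0.004,-0.19,0,0,0,0,0,0.004,-0.19,0,0,0,0,0]'| egrep 'eef|^force'; done
python3 -m crank '[0,-0.15,0,0,0,0,0,0,-0.065,0,0,0,0,0,0,0,0,0,0,0,0]'| egrep 'eef|^force'
python3 -m crank '[0,0,0.15,0,0,0,0,0,0,0.15,0,0,0,0,0,0,0.15,0,0,0,0,0,0,0,0,0,0,0,0,0,0,0,0,0,0]'| egrep 'eef|^force'
python3 -c "
from h import *
goto([.44,-.346,.115],np.pi/2)"
```

```text
eef_pos: [0.4447, -0.0556, 0.2797]
force: [1.0, 0.1, -2.6]
eef_pos: [0.4397, -0.2934, 0.2796]
force: [1.3, 0.4, -1.9]
eef_pos: [0.4396, -0.3473, 0.2786]
force: [-0.8, 0.4, -3.0]
eef_pos: [0.4401, -0.3439, 0.1675]
force: [1.0, -0.3, -2.5]
pos [ 0.4401 -0.3439  0.1675] shift [ 0.    -0.009  0.21 ]
turn [ 0.0004 -0.0003  0.0005]
turn [ 5.000e-04  6.000e-04 -9.995e-01]
```

```bash
python3 -m crank '[0,-0.004,0.09,0,0,0,0,0,0,0.06,0,0,0,0,0,0,0.02,0,0,0,0,0,0,0,0,0,0,0,0,0,0,0,0,0,0]'| egrep 'eef|^force'
python3 -m crank '[0,0,0.015,0,0,0,0,0,0,0,0,0,0,0,0,0,0,0,0,0,0]'| egrep 'eef|^force'
```

```text
eef_pos: [0.4412, -0.3468, 0.1266]
force: [0.1, -0.6, -3.6]
eef_pos: [0.4401, -0.3462, 0.1211]
force: [-1.1, 0.6, -1.8]
```

```bash
python3 -m crank '[0,0,0.015,0,0,0,0,0,0,0,0,0,0,0,0,0,0,0,0,0,0]'| egrep 'eef|^force'
python3 -m crank '[0,0,0.008,0,0,0,0,0,0,0,0,0,0,0,0,0,0,0,0,0,0]'| egrep 'eef|^force'
```

```text
eef_pos: [0.4398, -0.346, 0.1168]
force: [-0.1, 0.4, -2.4]
eef_pos: [0.4403, -0.3463, 0.1156]
force: [-0.5, 0.6, 0.9]
```

```bash
python3 -m crank '[0,0,0,0,0,0,0.8,0,0,0,0,0,0,0.8,0,0,0,0,0,0,0.8,0,0,-0.1,0,0,0,0.8,0,0,-0.16,0,0,0,0.8]'| egrep 'eef|^force'
python3 -m crank '[0,0.05,-0.16,0,0,0,0.8,0,0.16,-0.1,0,0,0,0.8,0,0.19,0,0,0,0,1,0,0.19,0,0,0,0,1,0,0.19,0,0,0,0,1]'| egrep 'eef|^force'
python3 -m crank '[0,0.19,0,0,0,0,1,0,0.19,0,0,0,0,1,0,0.19,0,0,0,0,1,0,0.19,0,0,0,0,1,0,0.19,0,0,0,0,1]'| egrep 'eef|^force'
python3 -m crank '[0,0.19,0,0,0,0,1,0,0.19,0,0,0,0,1,0,0.19,0,0,0,0,1,0,0.19,0,0,0,0,1,0,0,0,0,0,0,1]'| egrep 'eef|^force'
python3 -c "
from h import *
p,d,m=grab('top'); crate(p,d,m);save(p[120:320,120:520],'t3.png')
goto([.443,.2745,.104],np.pi/2)"
```

```text
eef_pos: [0.4382, -0.3448, 0.1778]
force: [0.6, -0.6, 0.4]
eef_pos: [0.4399, -0.1497, 0.2455]
force: [0.3, -0.4, 0.3]
eef_pos: [0.4398, 0.0882, 0.2454]
force: [0.9, -0.2, -0.7]
eef_pos: [0.4395, 0.2816, 0.2445]
force: [-0.2, -0.6, 0.0]
crate centre [ 0.5038 -0.0147] size [0.152 0.151] ang 0.7220099568367004
pos [0.4395 0.2789 0.2445] shift [-0.014 -0.018  0.562]
turn [-0.0001 -0.0001  0.0016]
turn [ 1.000e-04 -1.000e-04 -9.984e-01]
```

View pics/t3.png

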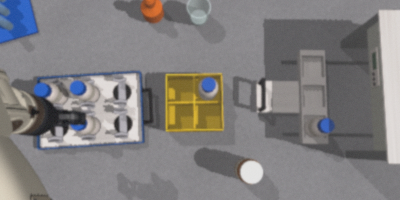

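The crop shows a bottle standing in the near pocket at px (325,126) and one in the crate at (208,86). Next is C5.

```bash
python3 -m crank '[-0.014,-0.018,0.1,0,0,0,1,0,0,0.16,0,0,0,1,0,0,0.16,0,0,0,1,0,0,0.14,0,0,0,1,0,0,0,0,0,0,0]' 80| egrep 'eef|^force'
python3 -m crank '[0,0,0,0,0,0,0,0,0,0,0,0,0,0,0,0,0,0,0,0,0,0,0,0,0,0,0,0,0,0,0,0,0,0,0]'| egrep 'eef|^force|wid'
python3 -m crank '[0,0,-0.03,0,0,0,0,0,0,-0.03,0,0,0,0,0,0,-0.03,0,0,0,0,0,0,-0.03,0,0,0,0,0,0,-0.03,0,0,0,0]'| egrep 'eef|^force|wid'
python3 -m crank '[0,0,-0.1,0,0,0,0,0,0,-0.15,0,0,0,0,0,0,-0.15,0,0,0,0,0,0,-0.14,0,0,0,0,0,0,0,0,0,0,0]'| egrep 'eef|^force|wid'
python3 -m crank '[0,0,0,0,0,0,0,0,0,0,0,0,0,0]' |egrep '^force'
python3 -c "
from h import *
weigh(); goto([.5245,-.347,.28],np.pi/2); goto([.466,-.052,.28])"
```

```text
eef_pos: [0.4398, 0.2681, 0.1005]
force: [-1.3, -0.1, 0.6]
eef_pos: [0.4461, 0.2743, 0.1088]
force: [0.2, 3.2, 6.3]
gripper_width: 0.403
eef_pos: [0.4436, 0.2716, 0.143]
force: [1.7, 0.3, -0.3]
gripper_width: 0.402
eef_pos: [0.4451, 0.2732, 0.284]
force: [-0.4, -0.2, -3.0]
gripper_width: 0.4
force: [-0.1, 0.0, -3.4]
force mean [ 0.02  0.17 -3.27] std z 0.47
crate centre [ 0.5282 -0.0092] size [0.153 0.152] ang 0.4268404245376587
pos [0.4433 0.2717 0.2771] shift [-0.325 -2.475 -0.011]
turn [-0.0002 -0.0003  0.    ]
turn [ 5.e-04 -3.e-04 -1.e+00]
pos [0.4433 0.2717 0.2771] shift [-0.091 -1.295 -0.011]
```

C5 weighs about 3.3 N, so it's filled and goes in the middle pocket. The crate has just been knocked about 25 mm in x, and I'll use its new position.

```bash
for i in 1 2; do python3 -m crank '[-0.025,-0.19,0,0,0,0,0,-0.025,-0.19,0,0,0,0,0,-0.025,-0.19,0,0,0,0,0,-0.025,-0.19,0,0,0,0,0,-0.025,-0.19,0,0,0,0,0]'| egrep 'eef|^force'; done
python3 -m crank '[-0.025,-0.19,0,0,0,0,0,-0.025,-0.19,0,0,0,0,0,-0.025,-0.19,0,0,0,0,0,0,0,0,0,0,0,0,0,0,0,0,0,0,0]'| egrep 'eef|^force'
python3 -m crank '[0,0,0.15,0,0,0,0,0,0,0.15,0,0,0,0,0,0,0.15,0,0,0,0,0,0,0,0,0,0,0,0,0,0,0,0,0,0]'| egrep 'eef|^force'
python3 -c "
from h import *
goto([.5245,-.347,.115],np.pi/2)"
```

```text
eef_pos: [0.4747, 0.0326, 0.2777]
force: [0.6, 0.1, -3.2]
eef_pos: [0.506, -0.2052, 0.2776]
force: [2.1, 0.3, -3.1]
eef_pos: [0.5243, -0.3468, 0.2759]
force: [-0.5, 0.0, -3.4]
eef_pos: [0.5248, -0.3443, 0.1657]
force: [0.1, 0.3, -0.9]
pos [ 0.5248 -0.3443  0.1657] shift [ 0.001 -0.011  0.203]
turn [ 0.0002 -0.0003  0.0005]
turn [ 4.000e-04  4.000e-04 -9.995e-01]
```

```bash
python3 -m crank '[0,-0.004,0.09,0,0,0,0,0,0,0.06,0,0,0,0,0,0,0.03,0,0,0,0,0,0,0,0,0,0,0,0,0,0,0,0,0,0]'| egrep 'eef|^force'
python3 -m crank '[0,0,0.012,0,0,0,0,0,0,0,0,0,0,0,0,0,0,0,0,0,0]'| egrep 'eef|^force'
```

```text
eef_pos: [0.5259, -0.3472, 0.1222]
force: [-0.8, 0.3, -2.2]
eef_pos: [0.5249, -0.3468, 0.1175]
force: [-0.7, -0.6, -2.4]
```

```bash
python3 -m crank '[0,0,0.008,0,0,0,0,0,0,0,0,0,0,0,0,0,0,0,0,0,0]'| egrep 'eef|^force'
python3 -m crank '[0,0,0,0,0,0,0.8,0,0,0,0,0,0,0.8,0,0,0,0,0,0,0.8,0,0,-0.1,0,0,0,0.8,0,0,-0.16,0,0,0,0.8]'| egrep 'eef|^force'
python3 -m crank '[0,0.05,-0.16,0,0,0,0.8,0,0.16,-0.1,0,0,0,0.8,0,0.19,0,0,0,0,1,0,0.19,0,0,0,0,1,0,0.19,0,0,0,0,1]'| egrep 'eef|^force'
python3 -m crank '[0,0.19,0,0,0,0,1,0,0.19,0,0,0,0,1,0,0.19,0,0,0,0,1,0,0.19,0,0,0,0,1,0,0.19,0,0,0,0,1]'| egrep 'eef|^force'
python3 -m crank '[0,0.19,0,0,0,0,1,0,0.19,0,0,0,0,1,0,0.19,0,0,0,0,1,0,0.19,0,0,0,0,1,0,0,0,0,0,0,1]'| egrep 'eef|^force'
python3 -c "
from h import *
p,d,m=grab('top'); crate(p,d,m);save(p[120:320,120:520],'t4.png')
goto([.532,.280,.104],np.pi/2)"
```

```text
eef_pos: [0.5247, -0.3466, 0.1149]
force: [-0.3, 0.8, -3.8]
eef_pos: [0.523, -0.3455, 0.1777]
force: [0.8, -0.7, -0.1]
eef_pos: [0.5248, -0.1502, 0.246]
force: [1.1, 0.6, -0.8]
eef_pos: [0.5246, 0.0878, 0.2458]
force: [0.6, 0.6, 0.1]
eef_pos: [0.524, 0.2817, 0.2447]
force: [0.2, -0.4, -0.7]
crate centre [ 0.5282 -0.0094] size [0.153 0.151] ang 0.6466663479804993
pos [0.5241 0.2789 0.2447] shift [-0.031  0.004  0.563]
turn [0.0001 0.0001 0.0017]
turn [-1.000e-04  1.000e-04 -9.983e-01]
```

View pics/t4.png

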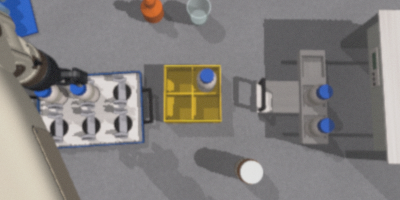

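Bottles now stand in the near and middle pockets, at px (325,92) and (325,126). The shifted crate still holds its bottle at (206,76), and two bottles remain in the carrier. Next is C2.

```bash
python3 -m crank '[-0.031,0.004,0.1,0,0,0,1,0,0,0.16,0,0,0,1,0,0,0.16,0,0,0,1,0,0,0.14,0,0,0,1,0,0,0,0,0,0,0]' 80| egrep 'eef|^force'
python3 -m crank '[0,0,0,0,0,0,0,0,0,0,0,0,0,0,0,0,0,0,0,0,0,0,0,0,0,0,0,0,0,0,0,0,0,0,0]'| egrep 'eef|^force|wid'
python3 -m crank '[0,0,-0.03,0,0,0,0,0,0,-0.03,0,0,0,0,0,0,-0.03,0,0,0,0,0,0,-0.03,0,0,0,0,0,0,-0.03,0,0,0,0]'| egrep 'eef|^force|wid'
python3 -m crank '[0,0,-0.1,0,0,0,0,0,0,-0.15,0,0,0,0,0,0,-0.15,0,0,0,0,0,0,-0.14,0,0,0,0,0,0,0,0,0,0,0]'| egrep 'eef|^force|wid'
python3 -m crank '[0,0,0,0,0,0,0,0,0,0,0,0,0,0]' |egrep '^force'
python3 -c "
from h import *
weigh(); goto([.608,-.348,.28],np.pi/2); goto([.4907,-.0473,.28])"
```

```text
eef_pos: [0.5288, 0.2734, 0.0999]
force: [-0.8, -0.5, -0.4]
eef_pos: [0.5353, 0.2789, 0.1095]
force: [0.6, 2.0, 5.1]
gripper_width: 0.404
eef_pos: [0.5327, 0.2766, 0.143]
force: [3.6, 0.4, -0.8]
gripper_width: 0.399
eef_pos: [0.5341, 0.2783, 0.285]
force: [0.9, -0.2, 0.4]
gripper_width: 0.4
force: [0.6, 0.4, -1.2]
force mean [ 0.13  0.   -0.8 ] std z 0.59
crate centre [ 0.528  -0.0092] size [0.153 0.152] ang 0.29242923855781555
pos [0.5323 0.2768 0.277 ] shift [-0.303 -2.499 -0.011]
turn [-0.0001 -0.0003  0.    ]
turn [ 5.e-04 -2.e-04 -1.e+00]
pos [0.5323 0.2768 0.277 ] shift [ 0.167 -1.296 -0.011]
```

C2 is empty, so it goes in the near-right cell at (0.4907, -0.047).

```bash
python3 -m crank '[0.024,-0.185,0,0,0,0,0,0.024,-0.185,0,0,0,0,0,0.024,-0.185,0,0,0,0,0,0.024,-0.185,0,0,0,0,0,0.024,-0.185,0,0,0,0,0]' | egrep eef
python3 -m crank '[0.024,-0.185,0,0,0,0,0,0.024,-0.185,0,0,0,0,0,0,0,0,0,0,0,0,0,0,0.15,0,0,0,0,0,0,0.15,0,0,0,0]' | egrep eef
python3 -m crank '[0,0,0.15,0,0,0,0,0,0,0.12,0,0,0,0,0,0,0.05,0,0,0,0,0,0,0,0,0,0,0,0,0,0,0,0,0,0]' | egrep 'eef|^force'
python3 -c "
from h import *
goto([.4907,-.0473,.101],np.pi/2)"
```

```text
eef_pos: [0.502, 0.044, 0.2776]
eef_pos: [0.4918, -0.0471, 0.2031]
eef_pos: [0.4909, -0.0464, 0.1229]
force: [1.4, -0.0, 0.1]
pos [ 0.4909 -0.0464  0.1229] shift [ 0.001 -0.004  0.088]
turn [0.0001 0.0001 0.0003]
turn [-2.000e-04  1.000e-04 -9.997e-01]
```

```bash
python3 -m crank '[0,0,0.04,0,0,0,0,0,0,0.02,0,0,0,0,0,0,0.005,0,0,0,0,0,0,0,0,0,0,0,0,0,0,0,0,0,0]'| egrep 'eef|^force'
python3 -m crank '[0,0,0.006,0,0,0,0,0,0,0,0,0,0,0]'| egrep 'eef|^force'
python3 -m crank '[0,0,0.006,0,0,0,0,0,0,0,0,0,0,0]'| egrep 'eef|^force'
```

```text
eef_pos: [0.4907, -0.047, 0.1065]
force: [0.0, 0.9, -1.0]
eef_pos: [0.4905, -0.0469, 0.1048]
force: [1.1, 0.5, -0.5]
eef_pos: [0.4904, -0.0469, 0.1031]
force: [-0.7, 0.3, -1.6]
```

```bash
python3 -m crank '[0,0,0.006,0,0,0,0,0,0,0,0,0,0,0]'| egrep 'eef|^force'
python3 -m crank '[0,0,0,0,0,0,0.65,0,0,0,0,0,0,0.65,0,0,0,0,0,0,0.65,0,0,-0.1,0,0,0,0.65,0,0,-0.16,0,0,0,0.65]' | egrep 'eef|^force|width'
python3 -m crank '[0,0,-0.16,0,0,0,0.65,0,0,-0.16,0,0,0,0.65,-0.02,0.18,0,0,0,0,1,-0.02,0.18,0,0,0,0,1,-0.02,0.18,0,0,0,0,1]' | egrep 'eef'
python3 -m crank '[-0.02,0.18,0,0,0,0,1,-0.02,0.18,0,0,0,0,1,-0.02,0.18,0,0,0,0,1,-0.02,0.18,0,0,0,0,1,0,0.18,0,0,0,0,1]' | egrep 'eef'
python3 -m crank '[0,0.18,0,0,0,0,1,0,0.044,0,0,0,0,1,0,0,0,0,0,0,1]' | egrep 'eef|^force|width'
python3 -c "
from h import *
p,d,m=grab('top'); save(p[120:320,120:520],'t5.png'); crate(p,d,m)
goto([.526,.369,.104],np.pi/2)"
```

```text
eef_pos: [0.4904, -0.0469, 0.1016]
force: [0.9, -0.0, -0.7]
eef_pos: [0.4882, -0.0467, 0.165]
force: [-0.1, 0.0, 0.2]
gripper_width: 0.65
eef_pos: [0.5059, 0.0892, 0.2477]
eef_pos: [0.5257, 0.315, 0.2467]
eef_pos: [0.5248, 0.3709, 0.2458]
force: [0.8, -0.1, -1.0]
gripper_width: 0.999
crate centre [ 0.5281 -0.0091] size [0.153 0.152] ang 0.5128427743911743
pos [0.5251 0.3692 0.2462] shift [-0.004 -0.     0.569]
turn [-0.0004 -0.0002  0.0004]
turn [ 3.000e-04 -6.000e-04 -9.996e-01]
```

View pics/t5.png

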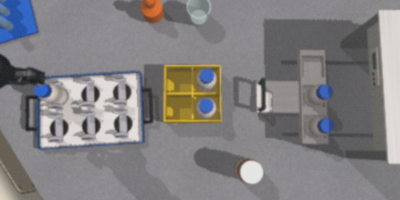

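Two bottles stand in the crate, at px (206,76) and (206,106), and two in the pockets. The last one is in the carrier at (42,91).

```bash
python3 -m crank '[-0.004,0,0.1,0,0,0,1,0,0,0.16,0,0,0,1,0,0,0.16,0,0,0,1,0,0,0.146,0,0,0,1,0,0,0,0,0,0,0]' 80| egrep 'eef|^force'
python3 -m crank '[0,0,0,0,0,0,0,0,0,0,0,0,0,0,0,0,0,0,0,0,0,0,0,0,0,0,0,0,0,0,0,0,0,0,0]'| egrep 'eef|^force|wid'
python3 -m crank '[0,0,-0.03,0,0,0,0,0,0,-0.03,0,0,0,0,0,0,-0.03,0,0,0,0,0,0,-0.03,0,0,0,0,0,0,-0.03,0,0,0,0]'| egrep 'eef|^force|wid'
python3 -m crank '[0,0,-0.1,0,0,0,0,0,0,-0.15,0,0,0,0,0,0,-0.15,0,0,0,0,0,0,-0.14,0,0,0,0,0,0,0,0,0,0,0]'| egrep 'eef|^force|wid'
python3 -m crank '[0,0,0,0,0,0,0,0,0,0,0,0,0,0]' |egrep '^force'
python3 -c "
from h import *
weigh(); goto([.608,-.348,.28],np.pi/2); goto([.491,.0285,.28])"
```

```text
eef_pos: [0.5232, 0.3641, 0.0997]
force: [-1.3, -0.6, -1.2]
eef_pos: [0.5286, 0.3707, 0.1092]
force: [1.0, 1.9, 6.4]
gripper_width: 0.405
eef_pos: [0.5265, 0.3687, 0.143]
force: [2.3, -0.7, -2.4]
gripper_width: 0.402
eef_pos: [0.5278, 0.3711, 0.2861]
force: [0.4, 0.3, -0.6]
gripper_width: 0.401
force: [1.0, -0.1, -0.5]
force mean [ 0.07 -0.19 -0.97] std z 0.75
crate centre [ 0.5282 -0.0094] size [0.153 0.152] ang 0.49417048692703247
pos [0.5263 0.369  0.2773] shift [-0.327 -2.868 -0.01 ]
turn [-0.0002 -0.0003 -0.    ]
turn [-4.e-04  3.e-04  1.e+00]
pos [0.5263 0.369  0.2773] shift [ 0.141 -1.362 -0.01 ]
```

The last one is empty too (about 1.0 N). It goes in the near-left cell at (0.491, 0.0285).

```bash
python3 -m crank '[0.02,-0.1945,0,0,0,0,0,0.02,-0.1945,0,0,0,0,0,0.02,-0.1945,0,0,0,0,0,0.02,-0.1945,0,0,0,0,0,0.02,-0.1945,0,0,0,0,0]' | egrep eef
python3 -m crank '[0.02,-0.1945,0,0,0,0,0,0.021,-0.1945,0,0,0,0,0,0,0,0,0,0,0,0,0,0,0.15,0,0,0,0,0,0,0.15,0,0,0,0]' | egrep eef
python3 -m crank '[0,0,0.15,0,0,0,0,0,0,0.12,0,0,0,0,0,0,0.05,0,0,0,0,0,0,0,0,0,0,0,0,0,0,0,0,0,0]' | egrep 'eef|^force'
python3 -c "
from h import *
goto([.491,.0285,.101],np.pi/2)"
```

```text
eef_pos: [0.5009, 0.1242, 0.2779]
eef_pos: [0.4926, 0.0285, 0.2034]
eef_pos: [0.4916, 0.0292, 0.1232]
force: [0.6, 0.8, 0.2]
pos [0.4916 0.0292 0.1232] shift [ 0.003 -0.003  0.089]
turn [0.     0.0001 0.0002]
turn [-2.000e-04  1.000e-04 -9.998e-01]
```

```bash
python3 -m crank '[0,0,0.04,0,0,0,0,0,0,0.02,0,0,0,0,0,0,0.012,0,0,0,0,0,0,0.008,0,0,0,0,0,0,0,0,0,0,0]'| egrep 'eef|^force'
python3 -m crank '[0,0,0.003,0,0,0,0,0,0,0,0,0,0,0]'| egrep 'eef|^force'
python3 -m crank '[0,0,0,0,0,0,0.65,0,0,0,0,0,0,0.65,0,0,0,0,0,0,0.65,0,0,-0.1,0,0,0,0.65,0,0,-0.16,0,0,0,0.65]' | egrep 'eef|^force|width'
python3 -m crank '[0,0,-0.16,0,0,0,0.65,0,0,-0.16,0,0,0,0.65,-0.026,-0.18,0,0,0,0,1,-0.027,-0.18,0,0,0,0,1,-0.027,-0.18,0,0,0,0,1]' | egrep 'eef'
python3 -m crank '[-0.027,-0.18,0,0,0,0,1,-0.027,-0.19,0,0,0,0,1,0,0,0,0,0,0,1]' | egrep 'eef'
python3 -c "
from h import *
p,d,m=grab('wrist'); P=cloud(d,m); X,Y,Z=P[...,0],P[...,1],P[...,2]
hb=(Z>.06)&(Z<.09)&(Y<-.13)&(Y>-.3)&(X>.4)&(X<.64)&(p.max(-1)<110); q=P[hb]; print(len(q),cv2.minAreaRect(q[:,:2].astype(np.float32)))
p,d,m=grab('scene'); save(p,'s6.png')
goto([.525,-.2015,.055],np.pi/2)"
```

```text
eef_pos: [0.4911, 0.0287, 0.1026]
force: [0.0, 0.9, -0.5]
eef_pos: [0.4914, 0.0287, 0.1022]
force: [-0.3, 0.7, -0.3]
eef_pos: [0.4889, 0.0286, 0.1653]
force: [-0.2, -0.1, 0.0]
gripper_width: 0.651
eef_pos: [0.5117, -0.1073, 0.2479]
eef_pos: [0.5249, -0.2042, 0.2464]
1037 ((0.5255610942840576, -0.20134635269641876), (0.010517486371099949, 0.087747722864151), 89.59904479980469)
pos [ 0.5244 -0.1999  0.2466] shift [-0.003 -0.007  0.766]
turn [ 0.0002 -0.0002 -0.0008]
turn [-4.000e-04 -3.000e-04  9.992e-01]
```

View pics/s6.png

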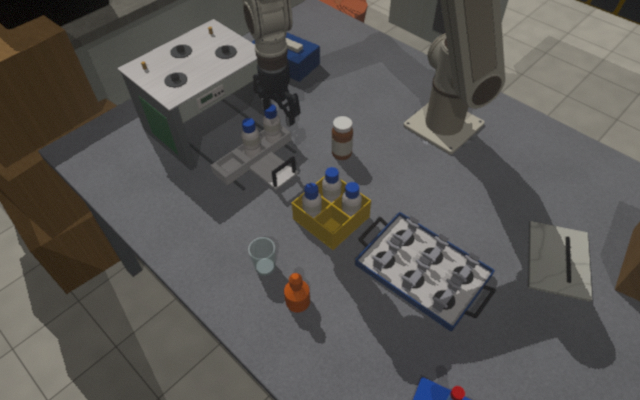

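The scene view shows two bottles in the pockets at px (250,132) and (270,117), and three in the crate at (312,192), (332,175) and (352,192). The carrier is empty and the bystanders are in place. Now I'll push the carriage home.

```bash
python3 -m crank '[-0.003,-0.007,0.15,0,0,0,1,0,0,0.16,0,0,0,1,0,0,0.16,0,0,0,1,0,0,0.16,0,0,0,1,0,0,0.135,0,0,0,1]' 60 | egrep 'eef|^force'
python3 -m crank '[0,0,0,0,0,0,0,0,0,0,0,0,0,0,0,0,0,0,0,0,0,0,0,0,0,0,0,0,0,0,0,0,0,0,0]'| egrep 'eef|^force|wid'
python3 -m crank '[0,-0.01,0,0,0,0,0,0,-0.02,0,0,0,0,0,0,-0.03,0,0,0,0,0,0,-0.04,0,0,0,0,0,0,-0.04,0,0,0,0,0]'| egrep 'eef|^force|wid'
python3 -m crank '[0,-0.04,0,0,0,0,0,0,-0.04,0,0,0,0,0,0,-0.04,0,0,0,0,0,0,-0.04,0,0,0,0,0,0,-0.04,0,0,0,0,0]'| egrep 'eef|^force|wid'
```

```text
eef_pos: [0.5248, -0.1984, 0.0541]
force: [0.1, 0.5, 0.1]
eef_pos: [0.5268, -0.2009, 0.0577]
force: [0.1, -0.2, -0.5]
gripper_width: 0.149
eef_pos: [0.5264, -0.2349, 0.0578]
force: [-0.7, 4.3, 7.5]
gripper_width: 0.116
eef_pos: [0.5258, -0.2851, 0.0578]
force: [-2.2, 4.2, 7.5]
gripper_width: 0.116
```

```bash
python3 -m crank '[0,-0.04,0,0,0,0,0,0,-0.04,0,0,0,0,0,0,-0.04,0,0,0,0,0,0,-0.03,0,0,0,0,0,0,-0.02,0,0,0,0,0]'| egrep 'eef|^force|wid'
python3 -m crank '[0,-0.02,0,0,0,0,0,0,-0.02,0,0,0,0,0,0,0,0,0,0,0,0]'| egrep 'eef|^force|wid'
```

```text
eef_pos: [0.5253, -0.3283, 0.0578]
force: [-2.8, 3.0, 8.0]
gripper_width: 0.115
eef_pos: [0.5252, -0.3391, 0.0579]
force: [-2.8, -0.7, 7.1]
gripper_width: 0.12
```

```bash
python3 -m crank '[0,-0.015,0,0,0,0,0,0,-0.015,0,0,0,0,0,0,0,0,0,0,0,0]'| egrep 'eef|^force|wid'
python3 -m crank '[0,-0.015,0,0,0,0,0,0,-0.015,0,0,0,0,0,0,0,0,0,0,0,0]'| egrep 'eef|^force|wid'
```

```text
eef_pos: [0.5251, -0.3409, 0.0578]
force: [-4.8, 13.8, 12.4]
gripper_width: 0.118
eef_pos: [0.5251, -0.3409, 0.0578]
force: [-4.8, 31.1, 20.0]
gripper_width: 0.118
```

The stop came at exactly 140 mm of travel. Now I'll ease off, open and rise.

```bash
python3 -m crank '[0,0.04,0,0,0,0,0,0,0,0,0,0,0,1,0,0,0,0,0,0,1,0,0,0,0,0,0,1,0,0,0,0,0,0,1]'| egrep 'eef|^force|wid'
python3 -m crank '[0,0,-0.08,0,0,0,1,0,0,-0.16,0,0,0,1,0,0,-0.16,0,0,0,1,0,0,-0.16,0,0,0,1,0,0.1,-0.1,0,0,0,1]'| egrep 'eef|^force|wid'
python3 - <<'E'
from h import *
p,d,m=grab('wrist'); P=cloud(d,m); X,Y,Z=P[...,0],P[...,1],P[...,2]
hb=(Z>.06)&(Z<.09)&(Y<-.25)&(Y>-.4)&(X>.4)&(X<.64)&(p.max(-1)<110); q=P[hb]; print(len(q),cv2.minAreaRect(q[:,:2].astype(np.float32)))
p,d,m=grab('scene'); save(p,'s7.png')
p,d,m=grab('top'); crate(p,d,m)
P=cloud(d,m);hsv=cv2.cvtColor(p,cv2.COLOR_RGB2HSV);Z=P[...,2]
k=(hsv[...,0]>100)&(hsv[...,0]<125)&(hsv[...,1]>150)&(Z>.125)&(Z<.16)&(P[...,1]>-.6)
for c in blobs(k,20):
    mk=np.zeros(d.shape,np.uint8); cv2.drawContours(mk,[c],-1,1,-1); print('cap',P[(mk>0)&k].mean(0).round(4))
E
```

```text
eef_pos: [0.5255, -0.3439, 0.0556]
force: [0.2, -0.2, 0.6]
gripper_width: 0.793
eef_pos: [0.5263, -0.3214, 0.224]
force: [0.5, 0.3, -0.4]
gripper_width: 0.998
1308 ((0.5232997536659241, -0.3405105769634247), (0.011783694848418236, 0.08643676340579987), 89.37689208984375)
crate centre [ 0.5274 -0.0091] size [0.151 0.151] ang 0.44692277908325195
cap [ 0.4849 -0.0472  0.1348]
cap [0.4865 0.0266 0.1348]
cap [ 0.5579 -0.0488  0.1345]
```

View pics/s7.png

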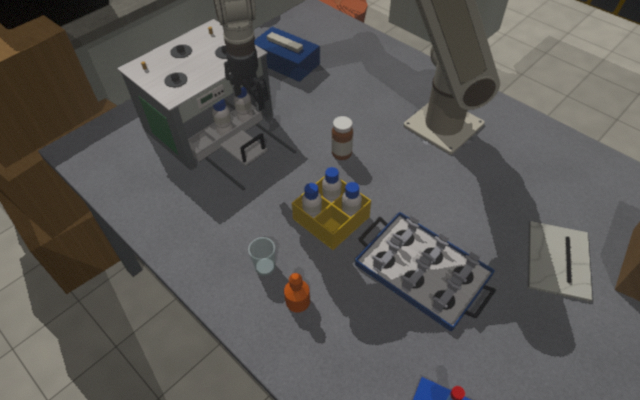

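The handle is at y = -0.3405, which is fully home. Both filled bottles stand upright inside the mouth at px (220,112) and (241,97), and the three empties are within about 6 mm of their cell centres.

```bash
python3 -m crank '[0,0,0,0,0,0,1,0,0,0,0,0,0,1,0,0,0,0,0,0,1]' | head -2; python3 -c "
from station import job
print(job.sign_off())"
```

```text
t: 47.55
eef_pos: [0.5247, -0.3182, 0.2188]
the job is handed in; nothing more can be done
None
```

The job is handed in (no verdict came back): two filled bottles stand in the carriage pockets, three empties stand in separate crate cells, the carriage is pushed fully home to its stop, and the beaker, dropper bottle and jar were left alone.

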